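Close up the spreads cool box on the serving counter

ROBOT

A 6-joint arm with a two-finger parallel gripper is mounted at the origin on the work surface. World frame = base frame: x ahead of the robot, y to its left, z up, the work surface at z = 0. Lengths are in m, angles in rad, forces in N, time in s.
With the tool pointing down it reaches from about 0.325 to 0.9 m from the base axis. Payload 6.1 kg.
Tool frame: the origin (TCP) lies midway between the tips of the shut fingers; the grasp point (between the pads) lies 19 mm behind it; z points along the fingers, y is the line along which they close (so a half turn about z gives the same grasp; the last joint's range is limited). The gripper opens to 85 mm and grips with 20 to 120 N. Pads are 22 mm wide; open, the fingers measure 114 mm over their backs; the gripper's body (76 mm by 85 mm) begins 54 mm behind the grasp point. The pads swing forward as they close: fully open they stand 13 mm farther back than shut.
Start: joints at [1.034, 0.22, 1.526, -0, 1.395, -0.126], TCP at [0.25, 0.573, 0.205] pointing down, gripper open.
Joint ranges: [-2.98, 2.98], [-0.91, 2.08], [0.09, 2.57], [-1.24, 4.39], [0.2, 2.65], [-2.68, 2.68]. Speed limits (rad/s): [2.57, 2.57, 3.01, 3.14, 3.14, 3.14].

INTERFACE

Orientations are given as [roll, pitch, yaw] about the fixed x, y, z axes, in that order (R = Rz(yaw) Ry(pitch) Rx(roll)).
In Python, from plant import movep, move_l, set_joints, gripper_to, hold, inverse_kinematics, observe, get_image, get_calibration, Unreachable, job_done gives the robot as it stands. Calls block until the motion is done:
- movep(position, orientation): joint-space move of the TCP to a pose.
- move_l(position, feed=0.15, rotation=None, max_force=None): straight line of the TCP; rotation=None keeps the orientation; feed is the mean speed in m/s. With max_force (N) it stops when the force on the tool has changed by that much, and returns True; else False.
- set_joints(angles): joint-space move.
- gripper_to(opening, f_grip=None): finger opening in m; f_grip is the grip in N (None keeps the last); returns when the fingers have stopped.
- hold(seconds).
- inverse_kinematics(position, orientation): joint angles nearest the present ones, or None.
- observe(): the state.
- get_image(name): name is "scene" or "top" or "wrist"; returns (picture, depth): 480x640x3 uint8, red, green, blue; 480x640 float32, m along the optical axis (not along the pixel's ray), 0 where there is no reading.
- get_calibration(name): a dict with "intrinsics" (3x3 intrinsics, pixels), "world_from_camera" (4x4, takes a point from camera to world coordinates). Camera axes: x right, y down, z forward; pixel columns grow to the right and rows downward; lengths in m; the calibration is good to about 2 mm. A picture is of the moment at which its call begins: read the wrist's pose just before it. get_calibration takes no time and is no camera call; for the wrist camera it gives the pose at the moment of the call.
A pose or a line that the arm cannot do raises Unreachable and nothing moves.
- job_done(): hands the job in; it is judged then, once.
The state is a dict: "time_s": time; "q": joint angles; "joint_velocities": joint speeds; "joint_torque": joint torques, N m; "eef_pos": TCP position; "tcp_rot": TCP orientation; "ft_force": force on the tool from outside, world axes, zero at the start; "torque": the same for the moment, N m; "opening": finger opening in m; "grasp_force": force on a finger pad.
Only numpy, scipy, OpenCV 4.12 (cv2) and the standard library are available. Lean on these libraries where they do the work, as an engineer would, in place of code of your own. Each camera call takes 0.05 s, during which the arm holds its last target. There are 200 camera calls.

TASK

Close up the cool box on the counter: first fold the upright inner flap all the way down over the spread tubs, then swing the hinged cover fully shut over it. Only push them, gently, with the fingertips or the outside of the fingers; pick nothing up, and leave the tubs, glass, mug and everything else where they stand.

Things in the scene. Friction and masses are not known exactly. Their poses are not given: they have to be found in the camera images.
- coolbox: grey cool box fixed to the counter, 280 (own x) by 210 (own y) by 115 high, walls and floor 17, open top. Origin at the centre of its underside, z up; yaw up to 0.35 either way, so its +y side faces roughly to the robot's left. Both hinges run along its own x: the flap's inside the -y wall, the cover's on the +y rim.
- flap (a joint): angle of the inner flap, rad: 0 = folded flat (its stop), pointing to the box's +y, 15 mm below the rim; 1.57 = upright; more (to 1.85) leans outward over the -y rim. Starts at 1.45 to 1.75. Hinge line at y = -83, z = 97 mm in the coolbox frame. Stiff friction hinge (0.3 N m), no spring: it stays where it is left, so push it right to the stop.
- flap_edge (a point): middle of the flap's free edge, 150 mm from its hinge line, at mid thickness. The flap is a plain aluminium plate 230 (along the box's x, centred) by 150 by 6 thick; the hinge line runs through its mid thickness.
- cover (a joint): angle of the cover, rad: 0 = shut flat on the rim (its stop), pointing to the box's -y; 1.57 = upright; more (to 1.95) leans outward over the +y rim. Starts at 1.6 to 1.85. Hinge line at y = 105, z = 115.5 mm in the coolbox frame. Stiff friction hinge (0.6 N m), no spring: it stays where it is left, so push it right to the stop. The upright flap blocks it.
- cover_edge (a point): middle of the cover's free edge, 210 mm from its hinge line, at mid thickness. The cover is a white slab 280 by 210 by 18 thick, 0.42 kg; the hinge line lies in its underside plane, so its top is at z = 134 mm when shut. A lip 90 wide, 12 thick sticks out 16 more at the middle of this edge.
- tub_in_a: one of two closed round spread tubs, 72 across and 38 high, standing inside the cool box well below the flap; origin at the centre of its underside; not to be disturbed
- tub_in_b: the other spread tub inside the cool box, same size; origin at the centre of its underside; not to be disturbed
- tub_out: a spread tub of the same size standing on the counter close beside the cool box, along the side where the flap is hinged; origin at the centre of its underside; not to be disturbed
- glass: empty drinking glass, 66 across, 105 high, standing on the counter close beside the cool box, along the side where the cover is hinged; origin at the centre of its underside; not to be disturbed
- roll: bread roll, 76 across, 50 high, on the green cutting board to the robot's right; origin at the centre of its underside; not to be disturbed
- knife: table knife, 205 long, 12 high, lying on the cutting board, its blade along its own +x; origin on its underside near the middle; not to be disturbed
- mug: white mug, 80 across, 90 high, handle at its own +y, on the robot's left; origin at the centre of its underside; not to be disturbed
- shaker: small glass shaker with a steel cap, 40 across, 85 high, on the robot's left; origin at the centre of its underside; not to be disturbed

How it is judged:
By the outcome, as a careful person would: the job done as asked, in the order asked, and still so for the second after the job is handed in, with the robot touching nothing.
It also fails if it takes over 58 s, if anything falls off the work surface, if the arm or the gripper's body presses on something with over 40 N, if the wrist force passes 120 N, or if a joint passes its speed limit or range.

## Working session

There is one attempt and no reset: what is moved stays moved. The work goes in short steps, each a Python script; the robot and the scene stay as the last script left them, time stands still between calls to the robot, and variables do not carry over. Pictures are saved under pics/ and viewed, at most 10 in all, crops included, and the job is handed in when it is done.

```bash
ls; mkdir -p pics; python3 - <<'E'
from plant import *
import cv2,numpy as np
for n in("scene","top"):
    p,d=get_image(n);cv2.imwrite(f"pics/{n}0.png",p[:,:,::-1]);np.save(f"pics/{n}0.npy",d)
    c=get_calibration(n);print(n,c["intrinsics"],c["world_from_camera"].round(3))
print(observe()["time_s"],observe()["tcp_rot"])
E
```

```text
pics
scene [[493.26697241   0.         312.05656536]
 [  0.         493.26697241 238.18362599]
 [  0.           0.           1.        ]] [[-0.384  0.767 -0.514  1.252]
 [ 0.923  0.323 -0.208  0.225]
 [ 0.007 -0.555 -0.832  1.181]
 [ 0.     0.     0.     1.   ]]
top [[509.82656558   0.         318.80837458]
 [  0.         509.82656558 236.09488091]
 [  0.           0.           1.        ]] [[ 0.017 -0.993  0.113  0.41 ]
 [-1.    -0.017 -0.002 -0.037]
 [ 0.004 -0.113 -0.994  1.493]
 [ 0.     0.     0.     1.   ]]
0.1 [-3.13980589e+00 -3.07473193e-04  2.73080564e+00]
```

View pics/scene0.png

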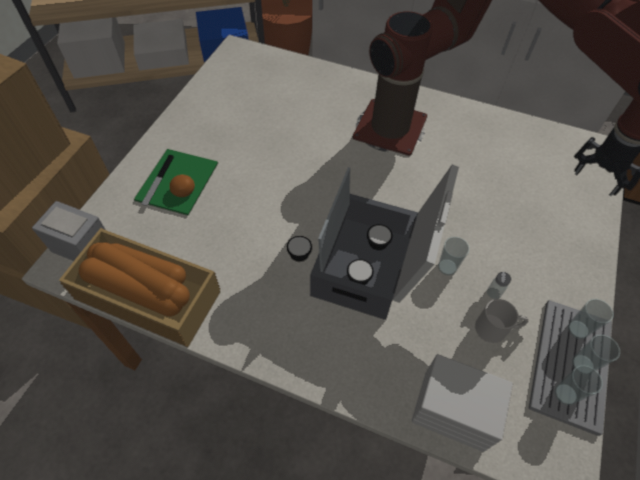

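View pics/top0.png

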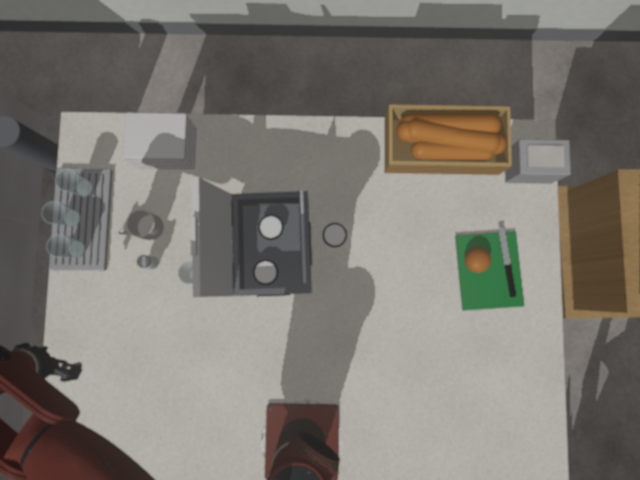

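The scene shows the box with the flap upright on its right and the cover upright on its left. In the top view the box is at (270,243), tub_out at (335,235), and the glass at (188,272) behind the cover. Next I fit a box model to the depth cloud.

```bash
cat > fit.py <<'E'
import numpy as np
from scipy.optimize import least_squares
from plant import get_calibration
def cloud(n,d):
    c=get_calibration(n);K=c["intrinsics"];T=c["world_from_camera"]
    v,u=np.nonzero(d>0);z=d[v,u]
    P=np.c_[(u-K[0,2])/K[0,0]*z,(v-K[1,2])/K[1,1]*z,z]
    return P@T[:3,:3].T+T[:3,3]
def sdf(P,c,h):
    q=np.abs(P-c)-h
    return np.linalg.norm(np.maximum(q,0),axis=1)+np.minimum(q.max(1),0)
def hinge(P,y,z,a,s,L,zlo,zhi,w):
    # s=+1: points to +y at 0; s=-1 points to -y
    Y=s*(P[:,1]-y);Z=P[:,2]-z
    Q=np.c_[P[:,0],np.cos(a)*Y+np.sin(a)*Z,-np.sin(a)*Y+np.cos(a)*Z]
    return sdf(Q,[0,L/2,(zlo+zhi)/2],[w/2,L/2,(zhi-zlo)/2])
def parts(p,P):
    x,y,yaw,f,c=p
    C,S=np.cos(yaw),np.sin(yaw)
    D=P-[x,y,0];P=np.c_[C*D[:,0]+S*D[:,1],-S*D[:,0]+C*D[:,1],D[:,2]]
    H=.0575
    return np.c_[sdf(P,[0,.0965,H],[.14,.0085,H]),sdf(P,[0,-.0965,H],[.14,.0085,H]),
      sdf(P,[.1315,0,H],[.0085,.105,H]),sdf(P,[-.1315,0,H],[.0085,.105,H]),sdf(P,[0,0,.0085],[.14,.105,.0085]),
      hinge(P,-.083,.097,f,1,.15,-.003,.003,.23),hinge(P,.105,.1155,c,-1,.21,0,.018,.28)]
def fit(P,p0):
    m=(np.hypot(P[:,0]-p0[0],P[:,1]-p0[1])<.24)&(P[:,2]>.06)&(P[:,2]<.36);P=P[m]
    r=least_squares(lambda p:np.abs(parts(p,P)).min(1),p0,loss="soft_l1",f_scale=.003)
    d=np.abs(parts(r.x,P));return r.x,len(P),np.median(d.min(1)),np.bincount(d.argmin(1),minlength=7)
E
python3 - <<'E'
from fit import *
import cv2
np.set_printoptions(precision=4,suppress=True)
S,T=[cloud(n,np.load(f"pics/{n}0.npy")) for n in("scene","top")]
t=np.load("pics/top0.npy");print(T.reshape(480,640,3)[243,270] if len(T)==307200 else len(T))
best=None
p0=None
K=get_calibration("top");
def px(u,v,z):
    k=K["intrinsics"];M=K["world_from_camera"];r=M[:3,:3]@[(u-k[0,2])/k[0,0],(v-k[1,2])/k[1,1],1];return M[:3,3]+r*(z-M[2,3])/r[2]
c=px(270,243,.115);print("c",c,"tub_out",px(335,235,.038),"glass",px(188,272,.105),"mug",px(146,223,.09),"shaker",px(145,262,.085))
for A in (S,T,np.r_[S,T]):
    for yaw in(-.2,.2):
        print(*fit(A,[c[0],c[1],yaw,1.57,1.7]))
O=np.r_[S,T]
for nm,u,v in(("tub",335,235),("glass",188,272)):
    q=px(u,v,.03);m=(np.hypot(O[:,0]-q[0],O[:,1]-q[1])<.06)&(O[:,2]>.025)&(O[:,2]<.11)
    print(nm,m.sum(),np.percentile(O[m],[5,50,95],axis=0) if m.any() else 0)
E
```

```text
305937
c [0.545  0.0921 0.115 ] tub_out [ 0.5789 -0.0867  0.038 ] glass [0.4631 0.3133 0.105 ] mug [0.5973 0.4396 0.09  ] shaker [0.4894 0.4381 0.085 ]
[0.5496 0.0941 0.0526 1.6415 1.7594] 7980 0.0008580426593070142 [ 639  168 1233 1066   15 1329 3530]
[0.5496 0.0941 0.0526 1.6415 1.7594] 7980 0.0008580479206737584 [ 639  168 1233 1066   15 1329 3530]
[0.5454 0.0922 0.0549 1.6286 1.7697] 7603 0.0008884512675953471 [ 876  585  611  482   38  400 4611]
[0.5454 0.0922 0.0549 1.6286 1.7697] 7603 0.0008884516700395917 [ 876  585  611  482   38  400 4611]
[0.5491 0.093  0.0538 1.6322 1.7656] 15583 0.0008299766174826376 [1517  767 1815 1553   52 1727 8152]
[0.5491 0.093  0.0538 1.6322 1.7656] 15583 0.0008297644151625608 [1517  767 1815 1553   52 1727 8152]
tub 963 [[ 0.5524 -0.1123  0.0329]
 [ 0.5822 -0.0824  0.0381]
 [ 0.6126 -0.0542  0.043 ]]
glass 993 [[0.4363 0.2874 0.0334]
 [0.4632 0.3204 0.0759]
 [0.4962 0.3401 0.1052]]
```

```bash
cat > arc.py <<'E'
import numpy as np
from plant import *
BX,BY,YAW=.548,.0930,.054
ORI=[np.pi,0,np.pi/2+YAW]
def W(x,y,z):
    c,s=np.cos(YAW),np.sin(YAW);return [BX+c*x-s*y,BY+s*x+c*y,z]
HALF=.011
def flap(a,r,gap=0):   # tool on -y / top side
    return W(0,-.083+r*np.cos(a)-(.003+gap)*np.sin(a)-HALF*np.sin(a),.097+r*np.sin(a)+(.003+gap)*np.cos(a))
def cover(a,r,gap=0):  # tool on +y / top side
    return W(0,.105-r*np.cos(a)+(.018+gap)*np.sin(a)+HALF*np.sin(a),.1155+r*np.sin(a)+(.018+gap)*np.cos(a))
E
python3 - <<'E'
from arc import *
np.set_printoptions(precision=3,suppress=True)
o=observe();T=get_calibration("wrist")["world_from_camera"]
from scipy.spatial.transform import Rotation as R
Rt=R.from_euler("xyz",o["tcp_rot"]).as_matrix()
print("cam in tool",Rt.T@(T[:3,3]-o["eef_pos"]),(Rt.T@T[:3,:3]).round(2).tolist())
for p in(W(0,-.15,.42),flap(1.63,.125,.03),flap(1,.11),flap(0,.09),W(0,.2,.42),cover(1.77,.18,.03),cover(1,.17),cover(0,.15)):
    print(np.array(p),inverse_kinematics(p,ORI))
E
```

```text
cam in tool [ 0.068  0.    -0.168] [[0.0, -0.96, -0.27], [1.0, 0.0, -0.0], [0.0, -0.27, 0.96]]
[ 0.556 -0.057  0.42 ] [-0.243  0.015  1.356  0.     1.77  -0.297]
[ 0.555 -0.041  0.22 ] [-0.216  0.048  1.689  0.     1.404 -0.27 ]
[0.55  0.058 0.191] [-0.038  0.059  1.732  0.     1.35  -0.092]
[0.548 0.1   0.1  ] [ 0.039  0.159  1.804 -0.     1.179 -0.015]
[0.537 0.293 0.42 ] [ 0.37   0.146  1.217 -0.     1.778  0.316]
[0.537 0.291 0.282] [ 0.368  0.149  1.465 -0.     1.528  0.314]
[0.546 0.13  0.268] [ 0.094  0.033  1.614 -0.     1.494  0.04 ]
[0.55  0.048 0.134] [-0.056  0.111  1.789  0.     1.241 -0.11 ]
```

```bash
python3 - <<'E'
from arc import *
import cv2
np.set_printoptions(precision=3,suppress=True)
gripper_to(0)
movep([.25,.573,.44],observe()["tcp_rot"])
movep(W(0,-.15,.44),ORI)
p=flap(1.63,.125,.025)
movep([p[0],p[1],.30],ORI);move_l(p,.15)
f0=np.array(observe()["ft_force"]);print(observe()["time_s"],f0)
s=move_l(flap(1.60,.125),.08,max_force=12)
for a in np.linspace(1.5,.0,13):
    r=.085+.04*a/1.5
    s=move_l(flap(a,r),.1,max_force=20)
    print(round(a,2),s,np.array(observe()["ft_force"])-f0,observe()["time_s"])
    if s: break
p,d=get_image("scene");cv2.imwrite("pics/scene1.png",p[:,:,::-1])
E
```

```text
5.5917 [0.35  0.218 0.006]
1.5 False [-0.663 -0.819 -0.37 ] 6.375
1.38 True [-3.921  1.887  7.494] 6.5833
```

View pics/scene1.png

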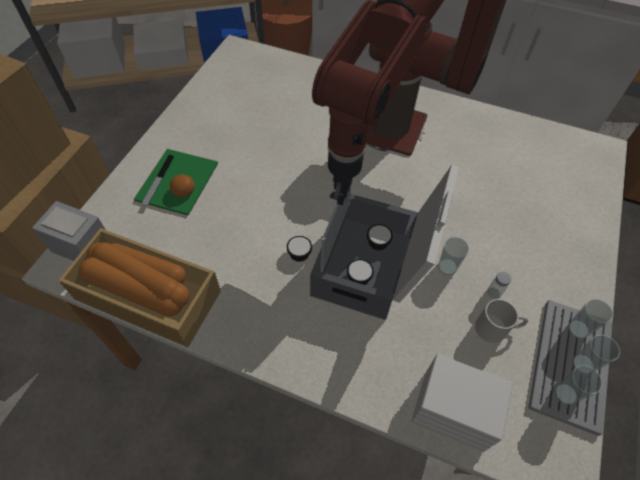

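The gripper is at (342,195) and the flap appears edge-on to the camera, which fits about 1.38 rad. The tubs have not moved. The stop was probably a transient from the short, fast segments, so I continue more slowly.

```bash
python3 - <<'E'
from arc import *
import cv2
np.set_printoptions(precision=2,suppress=True)
print(np.array(observe()["ft_force"]),np.array(observe()["eef_pos"])-flap(1.375,.085+.04*1.375/1.5))
for a in np.linspace(1.3,.0,12):
    r=.085+.04*a/1.5
    s=move_l(flap(a,r),.05,max_force=25)
    print(round(a,2),s,np.array(observe()["ft_force"]),observe()["time_s"])
    if s: break
p,d=get_image("scene");cv2.imwrite("pics/scene2.png",p[120:340,200:520,::-1])
E
```

```text
[-2.65  1.2   7.19] [ 0. -0.  0.]
1.3 True [-2.07  2.97  7.26] 6.8917
```

View pics/scene2.png

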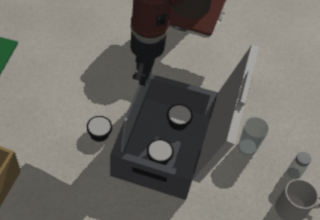

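The crop shows the fingertips at (140,75) near the flap side, and the flap is hidden because it is edge-on. I'll measure the flap angle from depth and check the force at rest.

```bash
python3 - <<'E'
from arc import *
from fit import *
import cv2
np.set_printoptions(precision=3,suppress=True)
hold(.3);o=observe();print(o["ft_force"],o["torque"],o["eef_pos"])
p,d=get_image("top");cv2.imwrite("pics/top1.png",cv2.resize(p[160:330,150:390,::-1],None,fx=3,fy=3))
p2,d2=get_image("scene")
O=np.r_[cloud("top",d),cloud("scene",d2)]
D=O-[BX,BY,0];C,S=np.cos(YAW),np.sin(YAW)
P=np.c_[C*D[:,0]+S*D[:,1],-S*D[:,0]+C*D[:,1],D[:,2]]
m=(abs(P[:,0])<.112)&(abs(P[:,0])>.06)&(P[:,2]>.12)&(P[:,2]<.26)&(P[:,1]<.08)&(P[:,1]>-.15)
Q=P[m];print(len(Q));
for lo in np.arange(.12,.26,.02):
    s=Q[(Q[:,2]>=lo)&(Q[:,2]<lo+.02)]
    if len(s): print(lo,len(s),np.median(s,0))
E
```

```text
[-2.432  2.104  6.756] [0.333 0.437 0.011] [0.553 0.022 0.221]
292
0.12 32 [ 0.065 -0.079  0.128]
0.13999999999999999 27 [ 0.077 -0.079  0.151]
0.15999999999999998 26 [ 0.076 -0.078  0.169]
0.17999999999999997 22 [ 0.083 -0.077  0.189]
0.19999999999999996 33 [ 0.074 -0.077  0.209]
0.21999999999999995 30 [ 0.084 -0.076  0.231]
0.23999999999999994 122 [ 0.061 -0.078  0.246]
```

View pics/top1.png

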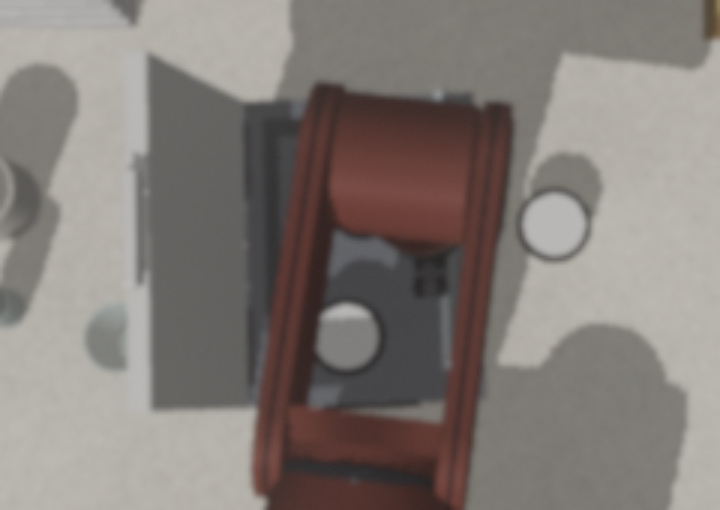

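The top view shows the gripper at (430,270) and the flap at (450,300), nearly upright. Depth puts the flap at about 1.55 rad, while the tool is already at box y = -0.071. A wrist view should show what is touching.

```bash
python3 - <<'E'
from arc import *
import cv2
p,d=get_image("wrist");cv2.imwrite("pics/wrist1.png",p[:,:,::-1]);np.save("pics/wrist1.npy",d)
print(observe()["opening"],observe()["grasp_force"])
K=get_calibration("wrist");k=K["intrinsics"];M=np.linalg.inv(K["world_from_camera"])
for n,q in(("tcp",observe()["eef_pos"]),("flap edge 1.55",W(0,-.083+.15*np.cos(1.55),.247)),("edge R",W(.115,-.08,.247)),("edge L",W(-.115,-.08,.247))):
    c=M[:3,:3]@q+M[:3,3];print(n,(k@c/c[2])[:2].round(),c[2].round(3))
E
```

```text
0.00022292560770929522 3.222924191504717
tcp [327. 293.] 0.18
flap edge 1.55 [325. 341.] 0.158
edge R [636. 341.] 0.158
edge L [ 13. 342.] 0.157
```

View pics/wrist1.png

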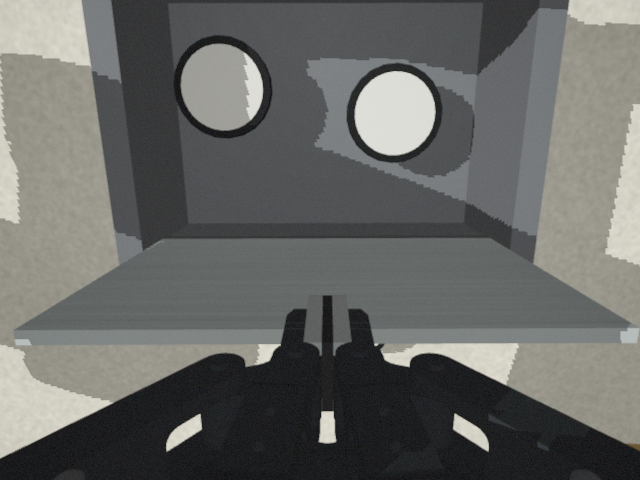

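The wrist view shows the fingertips at (327,295) in front of the flap's free edge (row 335), which looks like the inner side. I'll measure both from the wrist depth.

```bash
python3 - <<'E'
from arc import *
np.set_printoptions(precision=4,suppress=True)
d=np.load("pics/wrist1.npy");K=get_calibration("wrist");k=K["intrinsics"];T=K["world_from_camera"]
def b(u,v):
    z=d[v,u];q=T[:3,:3]@[(u-k[0,2])/k[0,0]*z,(v-k[1,2])/k[1,1]*z,z]+T[:3,3]-[BX,BY,0]
    c,s=np.cos(YAW),np.sin(YAW);return np.array([c*q[0]+s*q[1],-s*q[0]+c*q[1],q[2]])
print("flap inner face");[print(u,v,b(u,v)) for u,v in((200,250),(200,280),(200,310),(200,324),(200,337),(200,341),(450,250),(450,320),(450,337))]
print("fingers");[print(u,v,b(u,v)) for u,v in((315,298),(315,320),(315,340),(295,320),(295,345),(360,330),(340,298),(340,330),(327,330),(327,360))]
print(b(170,15),b(320,15))
E
```

```text
flap inner face
200 250 [-0.0785 -0.0791  0.1326]
200 280 [-0.0616 -0.0768  0.1914]
200 310 [-0.0507 -0.0753  0.2296]
200 324 [-0.0469 -0.0748  0.243 ]
200 337 [-0.0462 -0.0784  0.2464]
200 341 [-0.0461 -0.0797  0.247 ]
450 250 [ 0.0775 -0.0788  0.1346]
450 320 [ 0.0477 -0.0749  0.24  ]
450 337 [ 0.0459 -0.0781  0.2475]
fingers
315 298 [-0.0034 -0.0597  0.254 ]
315 320 [-0.003  -0.0605  0.2693]
315 340 [-0.0027 -0.0597  0.2832]
295 320 [-0.0098 -0.0642  0.2616]
295 345 [-0.0077 -0.0579  0.2891]
360 330 [ 0.0108 -0.0634  0.2702]
340 298 [ 0.0052 -0.06    0.2534]
340 330 [ 0.0044 -0.0598  0.2772]
327 330 [ 0.0007 -0.06    0.2768]
327 360 [ 0.0006 -0.066   0.283 ]
[-0.1216  0.0787  0.0171] [-0.004   0.0792  0.0144]
```

Depth puts the real fingertips at about z = 0.25, roughly 29 mm above the reported TCP, so they slid up over the flap's edge (flap now about 1.54 rad). I'll lift off and measure the true tip offset in free air.

```bash
python3 - <<'E'
from arc import *
from fit import cloud
import cv2
np.set_printoptions(precision=4,suppress=True)
e=np.array(observe()["eef_pos"]);move_l([e[0],e[1],.31],.15)
c=W(0,-.14,.31);move_l(c,.15)
o=observe();t=np.array(o["eef_pos"]);print(o["ft_force"],t,o["opening"],o["time_s"])
for n in("scene","wrist","top"):
    p,d=get_image(n);P=cloud(n,d)-t
    m=(np.hypot(P[:,0],P[:,1])<.03)&(P[:,2]>-.03)&(P[:,2]<.06);Q=P[m]
    print(n,len(Q),np.percentile(Q[:,2],[0,1,5,20]) if len(Q) else "")
    if n=="wrist":
        for lo in np.arange(-.01,.06,.01):
            s=Q[(Q[:,2]>=lo)&(Q[:,2]<lo+.01)]
            if len(s):print(lo,len(s),s.min(0),s.max(0))
    if n=="scene":cv2.imwrite("pics/s3.png",cv2.resize(p[90:270,270:450,::-1],None,fx=3,fy=3)); np.save("pics/s3.npy",d)
E
```

```text
[0.228  1.0471 0.089 ] [ 0.5553 -0.0465  0.3093] 0.00016661269976144503 8.75
scene 74 [0.0255 0.0273 0.0307 0.0358]
wrist 3072 [0.029  0.0305 0.0333 0.0384]
0.019999999999999997 15 [-0.0064  0.0111  0.029 ] [0.0055 0.0121 0.03  ]
0.03 781 [-0.0136  0.0068  0.03  ] [0.0133 0.013  0.04  ]
0.04 1150 [-0.0137  0.0067  0.04  ] [0.0134 0.013  0.05  ]
0.049999999999999996 1126 [-0.0137  0.0068  0.05  ] [0.0135 0.0133 0.06  ]
top 0
```

View pics/s3.png

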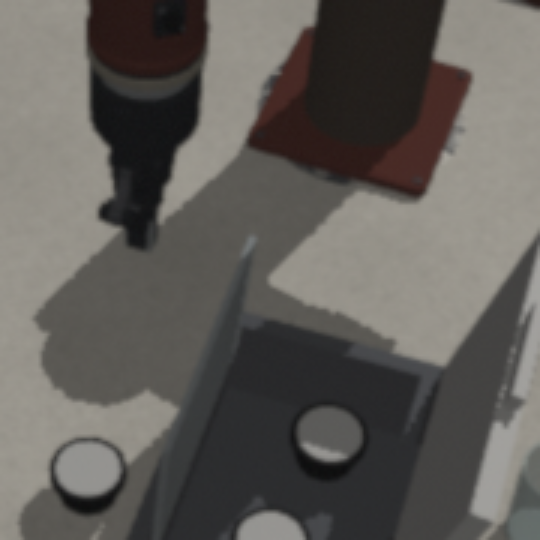

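The picture shows the shut fingers at (140,235), clear of the flap at (245,300). Scene and wrist depth agree that the tips end 28 mm short of the reported TCP, so I'm correcting for that and redoing the flap.

```bash
cat >> arc.py <<'E'
TIP=.028; HALF=.012   # measured: real fingertips lie 28 mm behind the reported TCP
def tip(p): return [p[0],p[1],p[2]-TIP]
E
python3 - <<'E'
from arc import *
np.set_printoptions(precision=2,suppress=True)
move_l(tip(flap(1.535,.125,.035)),.15)
f0=np.array(observe()["ft_force"])
for a in np.linspace(1.5,.03,11):
    r=.09+.035*a/1.5
    s=move_l(tip(flap(a,r)),.07,max_force=25)
    print(round(a,2),s,np.array(observe()["ft_force"])-f0,observe()["time_s"])
    if s: break
else:
    p=tip(flap(0,.09));p[2]-=.012
    print(move_l(p,.02,max_force=15),np.array(observe()["ft_force"])-f0,observe()["eef_pos"][2]+TIP)
E
```

```text
1.5 False [-0.82  0.37 -0.55] 10.5333
1.35 False [ 0.25 -0.24  0.28] 10.95
1.21 False [-0.47 -0.61 -1.38] 11.3583
1.06 False [-0.17 -0.42 -1.24] 11.7667
0.91 False [-1.07  0.13 -0.56] 12.1667
0.76 False [ 0.76 -0.06  0.23] 12.5583
0.62 False [ 0.34 -0.04 -0.55] 12.9417
0.47 False [-0.11  0.13 -0.51] 13.3167
0.32 False [-0.05 -0.99 -1.  ] 13.6833
0.18 False [ 0.12 -0.18 -0.84] 14.0417
0.03 False [ 0.1   0.33 -0.86] 14.3917
True [-1.22 -0.4   4.7 ] 0.1021318195442997
```

```bash
python3 - <<'E'
from arc import *
from fit import cloud
import cv2
np.set_printoptions(precision=4,suppress=True)
e=np.array(observe()["eef_pos"]);move_l([e[0],e[1],.20],.2)
p,d=get_image("wrist");cv2.imwrite("pics/w2.png",p[:,:,::-1])
D=cloud("wrist",d)-[BX,BY,0];c,s=np.cos(YAW),np.sin(YAW)
P=np.c_[c*D[:,0]+s*D[:,1],-s*D[:,0]+c*D[:,1],D[:,2]]
m=(abs(P[:,0])<.105)&(abs(P[:,0])>.05)&(P[:,1]>-.08)&(P[:,1]<.06)&(P[:,2]>.06)&(P[:,2]<.13);Q=P[m]
print(len(Q),np.polyfit(Q[:,1]+.083,Q[:,2],1));rim=P[(abs(P[:,0])>.125)&(abs(P[:,0])<.138)&(abs(P[:,1])<.09)&(P[:,2]>.1)];print(len(rim),np.median(rim,0) if len(rim) else "",observe()["time_s"])
E
```

```text
34209 [-0.0002  0.0991]
11967 [0.125  0.0125 0.1141] 15.5083
```

View pics/w2.png

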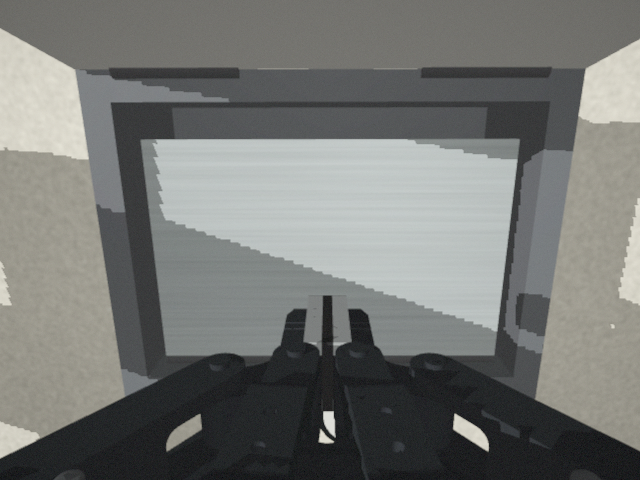

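The flap is flat: its fitted slope is -0.0002 and it sits 15 mm below the rim, matching the picture (plate from (140,140) to (500,355)). Now the cover.

```bash
python3 - <<'E'
from arc import *
np.set_printoptions(precision=2,suppress=True)
e=np.array(observe()["eef_pos"]);move_l([e[0],e[1],.42],.2)
p=tip(cover(1.766,.195,.035))
movep([p[0],p[1],.42],ORI);move_l(p,.15)
f0=np.array(observe()["ft_force"]);print(f0,observe()["time_s"])
for a in np.linspace(1.72,.03,13):
    r=.15+.045*min(1,a/1.4)
    s=move_l(tip(cover(a,r)),.08,max_force=25)
    print(round(a,2),s,np.array(observe()["ft_force"])-f0,observe()["time_s"])
    if s: break
else:
    p=tip(cover(0,.15));p[2]-=.012
    print(move_l(p,.02,max_force=15),np.array(observe()["ft_force"])-f0,observe()["eef_pos"][2]+TIP)
E
```

```text
[-0.15  0.3   0.66] 18.7333
1.72 False [ 0.33 -0.64 -1.06] 19.4333
1.58 False [ 1.07 -0.36  0.17] 19.925
1.44 False [-0.01 -0.94 -0.37] 20.4167
1.3 False [ 1.04 -0.56 -0.87] 20.9083
1.16 False [-0.97 -0.94 -0.54] 21.4
1.02 False [ 0.51 -1.27 -0.52] 21.8833
0.88 False [ 0.59  0.02 -0.19] 22.3583
0.73 False [ 0.26 -0.77 -0.6 ] 22.825
0.59 False [ 0.7  -0.37 -0.77] 23.2833
0.45 False [-0.33 -0.24 -1.05] 23.7333
0.31 False [-0.11 -1.16  0.06] 24.175
0.17 False [ 0.63 -0.77 -0.64] 24.6083
0.03 False [ 0.19 -0.1  -1.27] 25.0333
True [-1.62 -1.02  3.92] 0.13563566681682987
```

```bash
python3 - <<'E'
from arc import *
from fit import cloud
import cv2
np.set_printoptions(precision=4,suppress=True)
e=np.array(observe()["eef_pos"]);move_l([e[0],e[1],.30],.2)
def box(n,d):
    D=cloud(n,d)-[BX,BY,0];c,s=np.cos(YAW),np.sin(YAW);return np.c_[c*D[:,0]+s*D[:,1],-s*D[:,0]+c*D[:,1],D[:,2]]
p,d=get_image("wrist")
for n in("wrist","scene"):
    if n=="scene":
        set_joints([-.9]+list(observe()["q"][1:]));p,d=get_image(n)
        cv2.imwrite("pics/end.png",p[:,:,::-1])
    P=box(n,d);m=(abs(P[:,0])<.13)&(P[:,1]>-.09)&(P[:,1]<.09)&(P[:,2]>.11)&(P[:,2]<.16)&(abs(P[:,0])>.05);Q=P[m]
    print(n,len(Q),np.polyfit(Q[:,1]-.105,Q[:,2],1))
print(observe()["ft_force"],observe()["time_s"])
E
```

```text
wrist 50107 [-0.0005  0.1336]
scene 3667 [-0.0005  0.134 ]
[ 0.0691  1.7153 -0.3195] 28.2833
```

View pics/end.png

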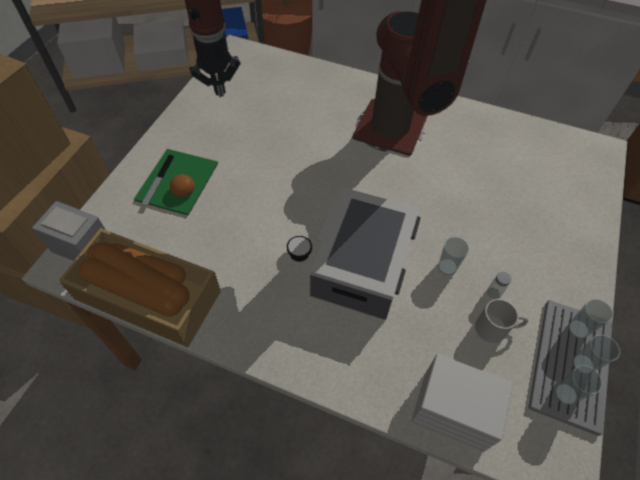

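The cover lies flat with its top at z = 0.134 in both the wrist and scene depth. In the picture it is shut around (370,240), and tub_out (300,247), the glass (453,255) and the mug (497,318) are where they were.

```bash
python3 -c "
from plant import *
print(job_done())"
```

```text
the job is handed in; nothing more can be done
None
```

The cool box is closed: the flap was folded flat first, then the cover was swung fully shut. Both were confirmed by depth images, nothing else appears to have moved, and the job was handed in at about 28 s. On the first try the fingertips, which sit 28 mm short of the reported tool point, slipped over the flap edge, so I corrected for that and pushed again.

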